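Put the marbling styluses away and shut their case

TASK

Put the styluses away in their case: slide each one lying on the bench, spike first, through its own free hole in the rack block from the door side, until the handle's shoulder is fully home against the block. When all of them are in, push the case's hinged door shut until it seats on its catch. Leave the two jars and the tumbler where they are.

Things in the scene. Friction and masses are not known exactly. Their poses are not given: they have to be found in the camera images.
- case: Open-topped plywood case fixed on the bench, 200 mm deep (x), 276 wide (y), 108 high. Origin on the bench under its middle, z up, x points from the door side to the back. Floor 8 mm; end walls at y = +-134. Across it stands a solid rack block, 260 wide, top z = 108, front face x = -5, rear face x = +40, bored through along x by four holes 10 mm in diameter. Shut door's inner face: x = -101
- hole0 (a point): centre of the mouth of hole 0 on the front face of the rack block (case x = -5, y = -82.5, z = 75 mm)
- hole1 (a point): centre of the mouth of hole 1 on the front face of the rack block (case x = -5, y = -27.5, z = 75 mm)
- hole2 (a point): centre of the mouth of hole 2 on the front face of the rack block (case x = -5, y = 27.5, z = 75 mm)
- hole3 (a point): centre of the mouth of hole 3 on the front face of the rack block (case x = -5, y = 82.5, z = 75 mm)
- stylus0: Marbling stylus, 160 mm long: squared wooden handle 70 x 18 x 18 mm and a stiff round steel spike 7 mm in diameter, 90 mm long, its last 10 mm tapered to 2 mm. Origin: on its axis at the shoulder where the handle ends and the spike begins; x points along the spike to the tip (tip at x = +90 mm, handle from x = 0 to -70 mm). 50 g. May be absent
- stylus1: Marbling stylus, 160 mm long: squared wooden handle 70 x 18 x 18 mm and a stiff round steel spike 7 mm in diameter, 90 mm long, its last 10 mm tapered to 2 mm. Origin: on its axis at the shoulder where the handle ends and the spike begins; x points along the spike to the tip (tip at x = +90 mm, handle from x = 0 to -70 mm). 50 g. May be absent
- stylus2: Marbling stylus, 160 mm long: squared wooden handle 70 x 18 x 18 mm and a stiff round steel spike 7 mm in diameter, 90 mm long, its last 10 mm tapered to 2 mm. Origin: on its axis at the shoulder where the handle ends and the spike begins; x points along the spike to the tip (tip at x = +90 mm, handle from x = 0 to -70 mm). 50 g. May be absent
- stylus3: Marbling stylus, 160 mm long: squared wooden handle 70 x 18 x 18 mm and a stiff round steel spike 7 mm in diameter, 90 mm long, its last 10 mm tapered to 2 mm. Origin: on its axis at the shoulder where the handle ends and the spike begins; x points along the spike to the tip (tip at x = +90 mm, handle from x = 0 to -70 mm). 50 g. May be absent
- tip0 (a point): tip of the spike of stylus 0
- tip1 (a point): tip of the spike of stylus 1
- tip2 (a point): tip of the spike of stylus 2
- tip3 (a point): tip of the spike of stylus 3
- case_door (a joint): door angle in rad: 0 shut and seated, 1.57 square to the case, 1.9 at most. Plywood panel 276 wide, 104 high (z 8 to 112), 12 thick, on a vertical hinge at the case's +y end; stays where left. Below about 0.07 rad a nub must be pushed past a sprung roller (a few N), which then draws it to 0. A knob juts 24 mm from the outer face 30 mm above the bench, 250 mm from the hinge
- door_hinge (a point): on the door's hinge axis, at the height of the door's top edge (112 mm)
- door_edge (a point): top corner of the door's free edge, on its outer face, 278 mm from the hinge axis
- jar_dark: bystander: closed green glass jar, 56 mm across, 65 mm high; origin under its middle
- tumbler: bystander: empty glass tumbler, 68 mm across, 90 mm high; origin under its middle
- jar_amber: bystander: closed amber glass jar, 52 mm across, 60 mm high; origin under its middle

How it is judged:
By the outcome, as a careful person would: the job done as asked, in the order asked, and still so for the second after the job is handed in, with the robot touching nothing.
Of stylus0, stylus1, stylus2, stylus3 only 3 to 4 are there at a start; the rules pass over those that are not, and their reading is None.
At some moment in a run one of stylus0, stylus1, stylus2, stylus3 may be knocked a few centimetres aside while the robot is not near it.
Once in a run the grip may slacken for a moment while it holds something.
It also fails if it takes over 210 s, if anything falls off the work surface, if the arm or the gripper's body presses on something with over 40 N, if the wrist force passes 120 N, or if a joint passes its speed limit or range.

ROBOT

A 6-joint arm with a two-finger parallel gripper is mounted at the origin on the work surface. World frame = base frame: x ahead of the robot, y to its left, z up, the work surface at z = 0. Lengths are in m, angles in rad, forces in N, time in s.
With the tool pointing down it reaches from about 0.4 to 0.925 m from the base axis. Payload 3.4 kg.
Tool frame: the origin (TCP) lies between the finger pads; the fingertips stand 14 mm ahead of it and the grasp point (between the pads) lies 5 mm behind it (bot.tip_reach is the distance from the TCP to the fingertips, in m); z points along the fingers, y is the line along which they close (so a half turn about z gives the same grasp; the last joint's range is limited). The gripper opens to 85 mm and grips with 20 to 120 N. Pads are 22 mm wide; open, the fingers measure 114 mm over their backs; the gripper's body (76 mm by 85 mm) begins 54 mm behind the grasp point. The pads swing forward as they close: fully open they stand 13 mm farther back than shut.
Start: joints at [1.044, 0.307, 1.506, -0, 1.328, -0.073], TCP at [0.252, 0.517, 0.214] pointing down, gripper open.
Joint ranges: [-3.12, 3.12], [-1.05, 2.28], [0.14, 2.33], [-1.42, 4.57], [0.1, 2.73], [-2.68, 2.68]. Speed limits (rad/s): [2.57, 2.57, 3.14, 3.14, 3.14, 3.14].

INTERFACE

Orientations are given as [roll, pitch, yaw] about the fixed x, y, z axes, in that order (R = Rz(yaw) Ry(pitch) Rx(roll)).
In Python, from cell import bot, let_go, close_gripper, solver, optics, order, telemetry gives the robot as it stands. Calls block until the motion is done:
- bot.move_ptp(position, orientation): joint-space move of the TCP to a pose.
- bot.servo_line(position, vel=0.15, frame=None, threshold=None): straight line of the TCP; frame=None keeps the orientation; vel is the mean speed in m/s. With threshold (N) it stops when the force on the tool has changed by that much, and returns True; else False.
- bot.goto_joints(angles): joint-space move.
- let_go() and close_gripper(effort=None): open the fingers fully, or close them until they stop; effort is the grip in N (None keeps the last).
- bot.hold(seconds).
- solver.solve_ik(position, orientation): joint angles nearest the present ones, or None.
- optics.get_image(name): name is "scene" or "side" or "wrist"; returns the picture (384x512x3 uint8, red, green, blue); there is no depth.
- optics.calibration(name): a dict with "camera_matrix" (3x3 intrinsics, pixels), "eye" and "rotation" of the camera in the world; the wrist camera has in their place "hand_eye" (4x4, takes a point from camera to tool coordinates, whose origin is the TCP and whose axes are the flange's). Camera axes: x right, y down, z forward; pixel columns grow to the right and rows downward; lengths in m; the calibration is good to about 2 mm. The wrist camera is an equidistant fisheye: a pixel r from the principal point sees the ray r / f radians off the axis. A picture is of the moment at which its call begins: read the wrist's pose just before it. calibration takes no time and is no camera call.
A pose or a line that the arm cannot do raises bot.MotionError and nothing moves.
- order.sign_off(): hands the job in; it is judged then, once.
Trained networks look in the newest picture that a camera, given by its name, has taken for a name from the list of things; names that differ only in an ending like _2 or _b are one class to them, and where a whole thing is asked for, a point or a joint stands for the part that bears it (a point fixed in the world has none). Each returns a list of dicts, best first, with "confidence" (0 to 1); they miss things now and then, are a little off and sometimes report something else, mostly with a low value. They report only what shows in the picture. A call takes as long as a camera call.
- optics.look_for(label, camera): "bbox" ([left, top, right, bottom] in pixels, round what is visible of it).
- optics.outline_of(label, camera): "region" (384x512 bool, what is visible of it) and "bbox" ([left, top, right, bottom] in pixels, round what is visible of it).
Readings, each from a call of its own:
- telemetry.read_time_s(): time.
- telemetry.read_joints(): joint angles.
- telemetry.read_dq(): joint speeds.
- telemetry.read_joint_torque(): joint torques, N m.
- telemetry.read_eef_pos(): TCP position.
- telemetry.read_orientation(): TCP orientation.
- telemetry.read_wrist_force(): force on the tool from outside, world axes, zero at the start.
- telemetry.read_wrist_torque(): the same for the moment, N m.
- telemetry.read_finger_gap(): opening from 0.0 (shut) to 1.0 (fully open).
- telemetry.read_gripper_force(): force on a finger pad.
Only numpy, scipy, OpenCV 4.12 (cv2) and the standard library are available. Lean on these libraries where they do the work, as an engineer would, in place of code of your own. Each camera call takes 0.05 s, during which the arm holds its last target. There are 200 camera calls.

## Working session

There is one attempt and no reset: what is moved stays moved. The work goes in short steps, each a Python script; the robot and the scene stay as the last script left them, time stands still between calls to the robot, and variables do not carry over. Pictures are saved under pics/ and viewed, at most 14 in all, crops included, and the job is handed in when it is done.

```bash
ls; mkdir -p pics; python3 - <<'E'
from cell import bot, optics, telemetry
import cv2, numpy as np
np.set_printoptions(precision=4,suppress=True)
ims=[]
for c in ["scene","side"]:
    im=optics.get_image(c); cv2.imwrite(f"pics/{c}0.png",im[:,:,::-1]); 
    k=optics.calibration(c); print(c,k)
    for l in ["stylus0","case","case_door","jar_dark","tumbler","jar_amber"]:
        print(l,[(np.round(d["bbox"]),round(d["confidence"],2)) for d in optics.look_for(l,c)])
print(optics.calibration("wrist"), telemetry.read_time_s())
E
```

```text
pics
scene {'camera_matrix': array([[387.7929,   0.    , 256.5127],
       [  0.    , 387.7929, 193.338 ],
       [  0.    ,   0.    ,   1.    ]]), 'eye': array([1.3027, 0.5198, 0.7193]), 'rotation': array([-2.1766,  0.0128,  2.0045])}
stylus0 [(array([324., 233., 361., 240.]), 0.81), (array([314., 242., 347., 260.]), 0.59), (array([257., 209., 308., 217.]), 0.55)]
case [(array([132., 135., 252., 252.]), 0.8)]
case_door [(array([138., 136., 194., 182.]), 0.89)]
jar_dark [(array([124., 235., 144., 264.]), 0.66)]
tumbler [(array([220., 254., 249., 296.]), 0.82)]
jar_amber [(array([348., 176., 364., 204.]), 0.66)]
side {'camera_matrix': array([[436.3594,   0.    , 251.6016],
       [  0.    , 436.3594, 195.1318],
       [  0.    ,   0.    ,   1.    ]]), 'eye': array([-0.0641, -0.5495,  0.7676]), 'rotation': array([-2.2129, -0.0186, -0.7011])}
stylus0 [(array([195., 212., 227., 234.]), 0.71), (array([163., 175., 193., 194.]), 0.62), (array([187., 167., 216., 187.]), 0.51), (array([227., 184., 381., 380.]), 0.2)]
case [(array([229., 184., 381., 384.]), 0.61)]
case_door [(array([280., 275., 378., 384.]), 0.67), (array([285., 152., 304., 188.]), 0.25)]
jar_dark [(array([362., 204., 386., 239.]), 0.6)]
tumbler [(array([285., 153., 304., 190.]), 0.84), (array([228., 186., 381., 383.]), 0.62)]
jar_amber [(array([108., 195., 129., 221.]), 0.9), (array([226., 185., 380., 384.]), 0.53)]
{'camera_matrix': array([[297.3186,   0.    , 258.2424],
       [  0.    , 297.3186, 191.9654],
       [  0.    ,   0.    ,   1.    ]]), 'hand_eye': array([[-0.0003, -0.9477, -0.3193,  0.0828],
       [ 1.    , -0.0004,  0.0001,  0.0002],
       [-0.0002, -0.3193,  0.9477, -0.1599],
       [ 0.    ,  0.    ,  0.    ,  1.    ]])} 0.7
```

```bash
python3 - <<'E'
import cv2
for c in ["scene","side"]:
    im=cv2.imread(f"pics/{c}0.png"); im=cv2.resize(im,(800,600),interpolation=cv2.INTER_CUBIC); cv2.imwrite(f"pics/{c}0b.png",im)
E
```

```text
(no output)
```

View pics/scene0b.png

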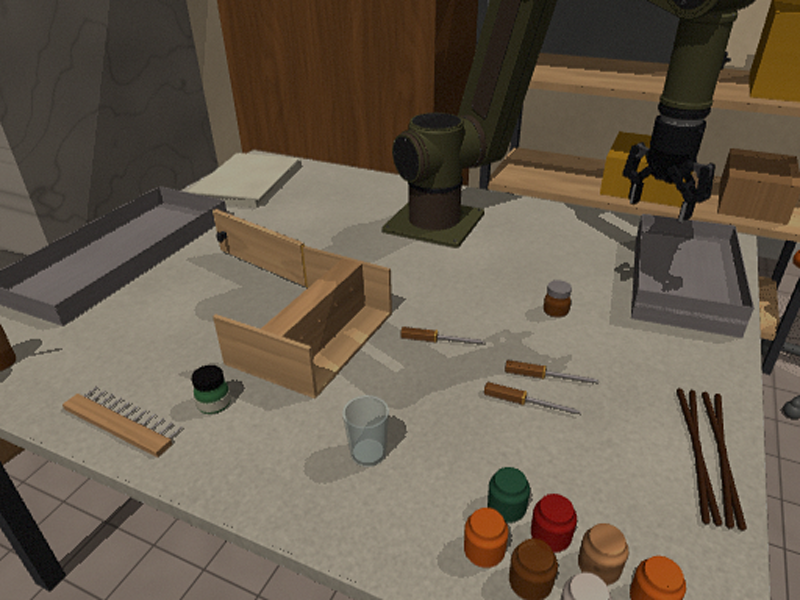

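View pics/side0b.png

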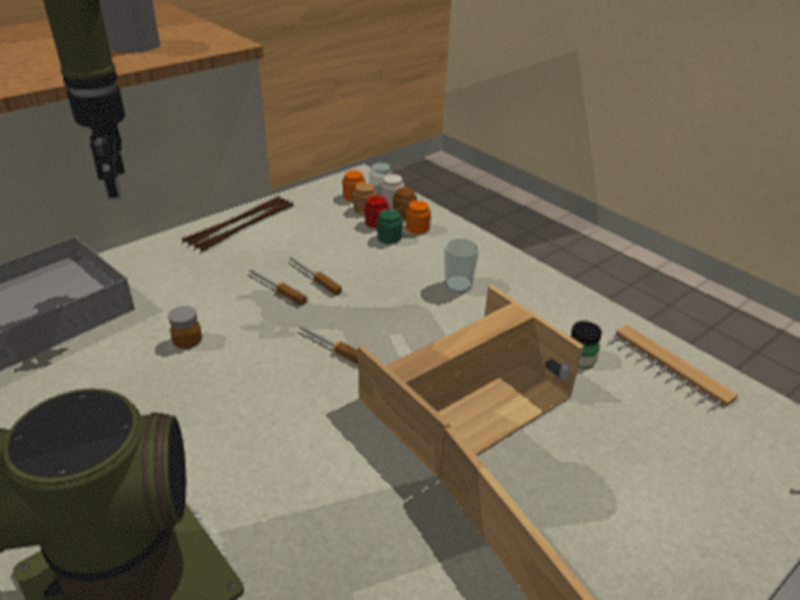

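```bash
cat > h.py <<'E'
import numpy as np, cv2
from scipy.spatial.transform import Rotation as Ro
from scipy.optimize import least_squares
from cell import bot, let_go, close_gripper, solver, optics, order, telemetry as T
np.set_printoptions(precision=4,suppress=True)
def cam(name,pose=None):
    k=optics.calibration(name); K=k["camera_matrix"]
    if name!="wrist": return K,Ro.from_euler("xyz",k["rotation"]).as_matrix(),np.array(k["eye"])
    p,o=pose; R=Ro.from_euler("xyz",o).as_matrix(); H=k["hand_eye"]
    return K,R@H[:3,:3],np.array(p)+R@H[:3,3]
def proj(name,P,c):
    K,R,e=c; d=(np.atleast_2d(P)-e)@R
    if name=="wrist":
        r=np.hypot(d[:,0],d[:,1]); th=np.arctan2(r,d[:,2]); m=d[:,:2]/r[:,None]*th[:,None]
    else: m=d[:,:2]/d[:,2:]
    return m*[K[0,0],K[1,1]]+[K[0,2],K[1,2]]
def ray(name,uv,c):
    K,R,e=c; m=(np.atleast_2d(uv)-[K[0,2],K[1,2]])/[K[0,0],K[1,1]]
    if name=="wrist":
        th=np.hypot(m[:,0],m[:,1]); d=np.c_[m*(np.sin(th)/th)[:,None],np.cos(th)]
    else: d=np.c_[m,np.ones(len(m))]
    return d/np.linalg.norm(d,axis=1)[:,None]@R.T
def onz(name,uv,c,z):
    d=ray(name,uv,c); return c[2]+d*((z-c[2][2])/d[:,2])[:,None]
def tri(obs): # [(name,uv,c)]
    A=np.zeros((3,3));b=np.zeros(3)
    for n,uv,c in obs:
        d=ray(n,uv,c)[0]; M=np.eye(3)-np.outer(d,d); A+=M; b+=M@c[2]
    return np.linalg.solve(A,b)
def caseP(q,p): # q=(x,y,yaw) ; p in m case frame
    p=np.atleast_2d(p); c,s=np.cos(q[2]),np.sin(q[2])
    return np.c_[q[0]+c*p[:,0]-s*p[:,1],q[1]+s*p[:,0]+c*p[:,1],p[:,2]]
def snap(fn=None):
    pose=(np.array(T.read_eef_pos()),np.array(T.read_orientation())); im=optics.get_image("wrist")
    if fn: cv2.imwrite(fn,im[:,:,::-1])
    return im,cam("wrist",pose)
E
python3 - <<'E'
from h import *
cs,cd=cam("scene"),cam("side")
S=[((100,-138,108),(314,366)),((100,-138,0),(314,393)),((-100,-138,108),(215,317)),((100,138,108),(390,270))]
D=[((100,138,108),(360,349)),((-100,138,108),(443,428)),((100,-138,108),(489,290)),((-100,-138,108),(580,347))]
def res(q):
    return np.r_[(proj("scene",caseP(q,np.array([a for a,_ in S])/1e3),cs)-np.array([b for _,b in S])*.64).ravel(),
     (proj("side",caseP(q,np.array([a for a,_ in D])/1e3),cd)-np.array([b for _,b in D])*.64).ravel()]
r=least_squares(res,[.5,-.1,1.5]); print(r.x,r.fun)
e=onz("scene",np.array([[215,212],[302,246]])*.64,cs,.112); print(e)
c,s=np.cos(r.x[2]),np.sin(r.x[2])
print("door in case",[((x-r.x[0])*c+(y-r.x[1])*s,-(x-r.x[0])*s+(y-r.x[1])*c) for x,y,_ in e])
A=np.array([[402,333],[437,337],[484,343],[506,368],[546,373],[597,381],[486,391],[524,399],[578,412]])*.64
print(onz("scene",A,cs,.009))
B=np.array([[360,357],[337,347],[301,329],[304,299],[280,289],[250,273],[340,288],[316,277],[290,261]])*.64
print(onz("side",B,cd,.009))
print(np.array([tri([("scene",a,cs),("side",b,cd)]) for a,b in zip(A,B)]))
for l in ["jar_dark","tumbler","jar_amber"]:
  for n,cc,bb in (("scene",cs,{"jar_dark":(124,235,144,264),"tumbler":(220,254,249,296),"jar_amber":(348,176,364,204)}),("side",cd,{"jar_dark":(362,204,386,239),"tumbler":(285,153,304,190),"jar_amber":(108,195,129,221)})):
    x=bb[l]; print(l,n,onz(n,[[(x[0]+x[2])/2,(x[1]+x[3])/2]],cc,.035))
print(T.read_orientation(),T.read_joints())
E
```

```text
[ 0.5397 -0.032   1.5302] [ -2.9009 -11.4611   1.101    2.8607  -1.1762  -0.8227   0.2072  -1.7942
  -2.3489  -2.1759   1.1526  -1.9968   0.1195  -4.5652   1.238   -1.9659]
[[ 0.3553 -0.3905  0.112 ]
 [ 0.4094 -0.1246  0.112 ]]
door in case [(np.float64(-0.3657193028922127), np.float64(0.1696686100921897)), (np.float64(-0.09786378778035618), np.float64(0.1264430575662553))]
[[0.4695 0.1265 0.009 ]
 [0.4539 0.1925 0.009 ]
 [0.4352 0.2796 0.009 ]
 [0.487  0.3377 0.009 ]
 [0.4714 0.4054 0.009 ]
 [0.4562 0.4903 0.009 ]
 [0.5578 0.324  0.009 ]
 [0.5505 0.3877 0.009 ]
 [0.5442 0.4756 0.009 ]]
[[0.463  0.1397 0.009 ]
 [0.4484 0.1849 0.009 ]
 [0.4281 0.2643 0.009 ]
 [0.4827 0.3353 0.009 ]
 [0.4653 0.3905 0.009 ]
 [0.4488 0.4732 0.009 ]
 [0.5564 0.3218 0.009 ]
 [0.542  0.381  0.009 ]
 [0.5339 0.4606 0.009 ]]
[[0.4648 0.1314 0.0104]
 [0.4505 0.1899 0.0052]
 [0.4313 0.2753 0.0027]
 [0.4843 0.3373 0.0069]
 [0.4687 0.4023 0.0033]
 [0.4528 0.4875 0.0024]
 [0.5572 0.3234 0.008 ]
 [0.5457 0.3868 0.0044]
 [0.5392 0.4735 0.0019]]
jar_dark scene [[ 0.7682 -0.0855  0.035 ]]
jar_dark side [[ 0.7538 -0.098   0.035 ]]
tumbler scene [[0.7406 0.1922 0.035 ]]
tumbler side [[0.7569 0.2004 0.035 ]]
jar_amber scene [[0.2681 0.3731 0.035 ]]
jar_amber side [[0.2636 0.3693 0.035 ]]
[ 3.1414 -0.      2.6888] [ 1.0445  0.3067  1.5064  0.      1.3284 -0.0735]
```

```bash
cat >> h.py <<'E'
def ori(yaw,tilt=0):
    return (Ro.from_euler("z",yaw)*Ro.from_euler("x",np.pi)*Ro.from_euler("y",-tilt)).as_euler("xyz")
E
python3 - <<'E'
from h import *
import pickle
out={}
def go(n,p,o):
    try: bot.move_ptp(p,o)
    except Exception as e: print(n,repr(e)); return
    im,c=snap(f"pics/{n}.png"); out[n]=c
    if n[0]=="s":
        for d in optics.outline_of("stylus0","wrist"): 
            print(n,np.round(d["bbox"]),round(d["confidence"],2)); out.setdefault(n+"m",[]).append(d["region"])
go("s1",[.50,.26,.25],ori(1.6)); go("s2",[.47,.34,.25],ori(1.6))
for t in (0.45,0.3,.15):
    try: 
        if solver.solve_ik([.54,-.13,.24],ori(-1.2,t)) is not None: break
    except Exception as e: print(t,e)
go("c1",[.54,-.13,.24],ori(-1.2,t)); go("c2",[.61,-.15,.22],ori(-1.2,t))
pickle.dump(out,open("o.pkl","wb")); print(t,T.read_time_s(),T.read_joints())
ims=[cv2.imread(f"pics/{n}.png") for n in ("c1","c2") if n in out]
for i,n in enumerate(("c1","c2")): cv2.imwrite(f"pics/{n}b.png",cv2.resize(ims[i],(800,600),interpolation=cv2.INTER_CUBIC))
cv2.imwrite("pics/s1b.png",cv2.resize(cv2.imread("pics/s1.png"),(800,600),interpolation=cv2.INTER_CUBIC))
E
```

```text
s1 [290.   2. 306. 117.] 0.79
s1 [208. 147. 239. 249.] 0.72
s1 [230.   0. 252. 101.] 0.55
s2 [228. 198. 261. 293.] 0.98
s2 [309.  63. 327. 179.] 0.98
s2 [254.  48. 274. 164.] 0.97
s2 [218. 304. 377. 375.] 0.57
0.45 4.9667 [-0.4848  0.5578  1.1665  0.2939  1.7608  2.2894]
```

View pics/c1b.png

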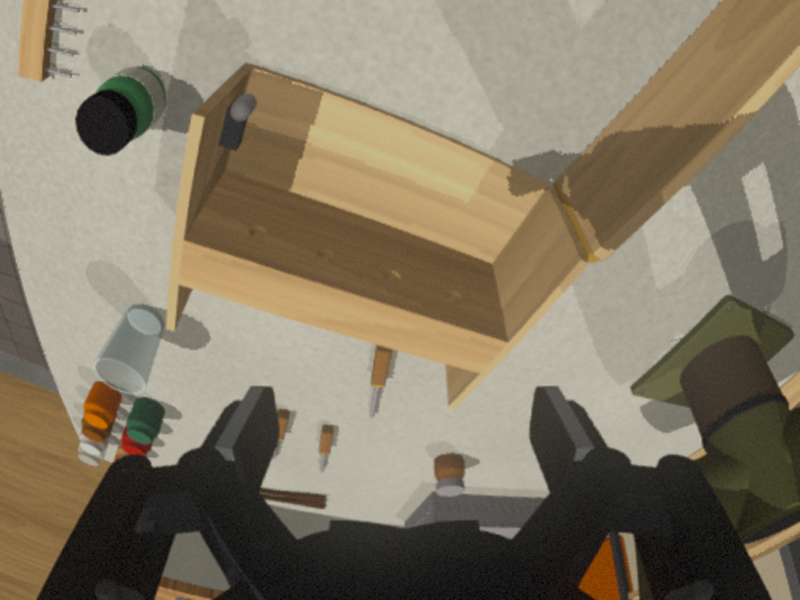

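View pics/c2b.png

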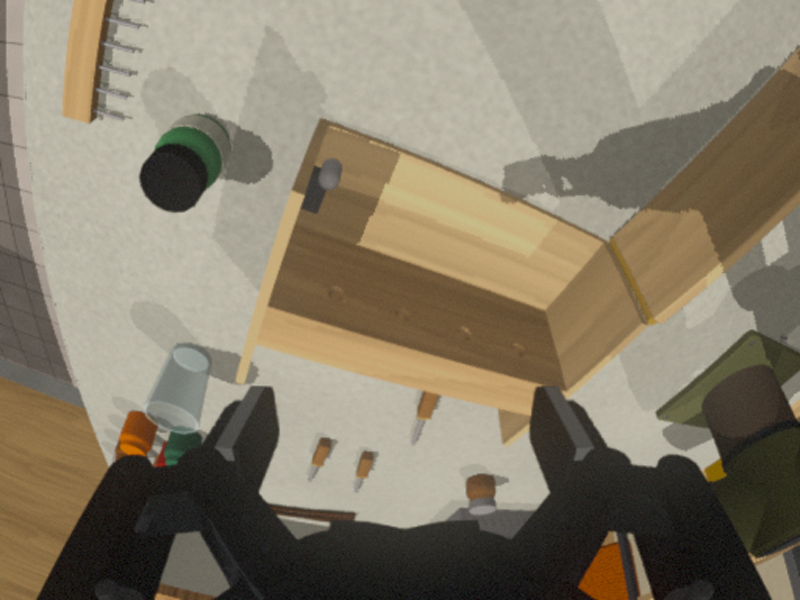

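View pics/s1b.png

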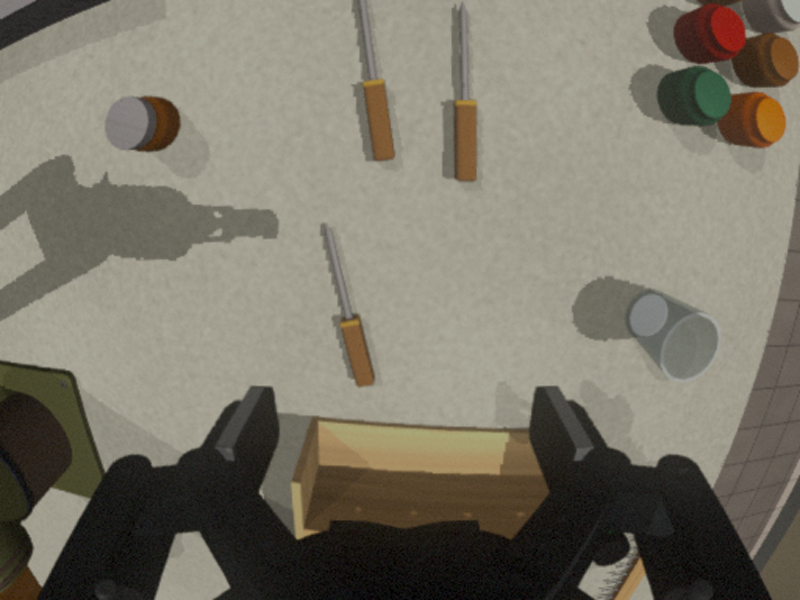

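```bash
cat >> h.py <<'E'
def handles(im,boxes=None):
    """orange-brown handle blobs -> list of (center, butt/shoulder end pts) in pixels"""
    hsv=cv2.cvtColor(im,cv2.COLOR_RGB2HSV); m=cv2.inRange(hsv,(7,110,50),(20,255,230))
    m=cv2.morphologyEx(m,cv2.MORPH_OPEN,np.ones((3,3),np.uint8))
    n,l,st,ce=cv2.connectedComponentsWithStats(m); o=[]
    for i in range(1,n):
        if st[i,4]<150: continue
        r=cv2.minAreaRect(np.argwhere(l==i)[:,::-1].astype(np.float32)); w,h=sorted(r[1])
        if h/w>2.2 and h<100:
            b=cv2.boxPoints(r); e=[np.linalg.norm(b[0]-b[1]),np.linalg.norm(b[1]-b[2])]
            k=int(np.argmin(e)); p,q=(b[k]+b[k+1])/2,(b[(k+2)%4]+b[(k+3)%4])/2
            o.append((np.array(r[0]),p,q,w))
    return o
E
python3 - <<'E'
from h import *
import pickle
o=pickle.load(open("o.pkl","rb"))
C={"c1":[((-5,-82.5,75),(257,231)),((-5,-27.5,75),(325,254)),((-5,27.5,75),(394,275)),((-5,82.5,75),(455,296)),((-5,-130,108),(187,240)),((-5,130,108),(508,340))],
"c2":[((-5,-82.5,75),(336,292)),((-5,-27.5,75),(403,313)),((-5,27.5,75),(466,333)),((-5,82.5,75),(519,349)),((-5,-130,108),(268,306)),((-5,130,108),(562,389))]}
def res(q):
    return np.concatenate([(proj("wrist",caseP(q,np.array([a for a,_ in C[n]])/1e3)+[0,0,q[3]],o[n])-np.array([b for _,b in C[n]])*.64).ravel() for n in C])
r=least_squares(res,[.54,-.03,1.53,0]); print(r.x,r.fun)
for i in range(4): print(i,tri([("wrist",np.array(C[n][i][1])*.64,o[n]) for n in C]),caseP(r.x,np.array(C["c1"][i][0])/1e3))
for n in ("s1","s2"):
    im=cv2.imread(f"pics/{n}.png")[:,:,::-1].copy()
    for c,p,q,w in handles(im): 
        P=onz("wrist",[c,p,q],o[n],.014); print(n,c,w,P[:,:2].ravel(), np.linalg.norm(P[1]-P[2]))
for n in ("s1","s2"): print(n, o[n][2])
cv2.imwrite("pics/s2b.png",cv2.resize(cv2.imread("pics/s2.png")[30:310,190:400],None,fx=2.1,fy=2.1,interpolation=cv2.INTER_CUBIC))
E
```

```text
[ 0.5393 -0.0293  1.525  -0.0025] [ 1.0991  0.485   1.138  -0.1476 -0.8025  0.2721 -0.6282 -0.1153 -0.9467
 -0.1441 -0.2196  0.5589  0.5361  0.4106 -0.0784  0.0816 -1.5984 -0.7937
 -1.0162 -0.5198  0.1419 -0.4303  2.5148  0.445 ]
0 [ 0.6226 -0.0401  0.0744] [[ 0.6214 -0.0381  0.075 ]]
1 [ 0.5679 -0.0384  0.076 ] [[ 0.5665 -0.0356  0.075 ]]
2 [ 0.5127 -0.0388  0.0788] [[ 0.5116 -0.033   0.075 ]]
3 [ 0.4575 -0.0335  0.076 ] [[ 0.4566 -0.0305  0.075 ]]
s1 [242.19  77.33] 12.727921485900879 [0.4747 0.3672 0.4693 0.3997 0.4801 0.3351] 0.06547213503496518
s1 [298.   90.5] 12.0 [0.5483 0.3525 0.5471 0.3841 0.5498 0.321 ] 0.06308337229384606
s1 [228.7138 226.3122] 11.808487892150879 [0.4585 0.1558 0.4513 0.1865 0.466  0.1232] 0.06497706175393293
s1 [403.5758 371.2211] 9.227766036987305 [ 0.8609 -0.2304  0.8636 -0.1799  0.8593 -0.2869] 0.10705846764311373
s2 [263.4 138.2] 12.155403137207031 [0.4745 0.3672 0.4694 0.399  0.4798 0.3346] 0.06520656642992735
s2 [317.  150.5] 12.0 [0.5484 0.3535 0.546  0.3858 0.5512 0.3202] 0.06577793721638513
s2 [248.2353 272.9412] 10.671567916870117 [0.4587 0.1548 0.4519 0.185  0.4659 0.1222] 0.06440601328653825
s2 [329.0089 333.1327] 16.718490600585938 [ 0.6129  0.0145  0.6437  0.0409  0.5816 -0.0142] 0.08304141937674317
s1 [0.4963 0.3432 0.4098]
s2 [0.4655 0.4243 0.4096]
```

View pics/s2b.png

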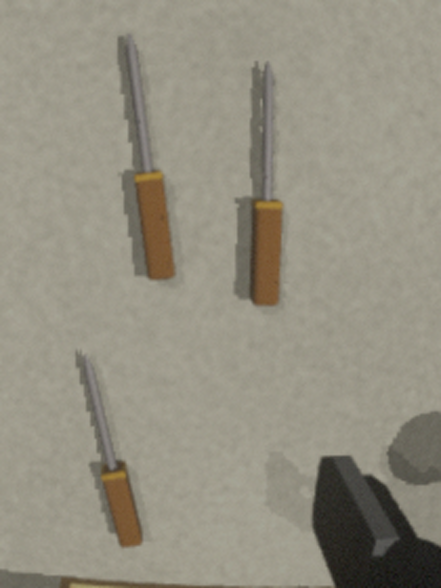

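```bash
cat >> h.py <<'E'
CY=1.528
HX=[.6220,.5672,.5122,.4570]
CASE=np.array([.5395,-.0305])
cx=np.array([np.cos(CY),np.sin(CY)])
def hole(i):  # mouth xy
    y=[-.0825,-.0275,.0275,.0825][i]; p=CASE+cx*-.005+np.array([-cx[1],cx[0]])*y
    return p
GO=.009   # stylus axis below TCP in hand
def locate(near):
    bot.move_ptp([near[0],near[1]-.06,.22],ori(1.6))
    for k in range(3):
        im,c=snap(); best=[]
        for ce,p,q,w in handles(im):
            P=onz("wrist",[ce,p,q],c,.014)[:,:2]; L=np.linalg.norm(P[1]-P[2])
            if .055<L<.075: best.append((np.linalg.norm(P[0]-near),P))
        if best:
            best.sort(key=lambda b:b[0]); P=best[0][1]; d=P[1]-P[2]; d*=np.sign(d[1]); print("handle",P[0],"yaw",np.arctan2(d[1],d[0]),"off",best[0][0])
            return P[0],np.arctan2(d[1],d[0])
def grab(near,back):
    """grip with the grasp point `back` m behind the shoulder"""
    c,yaw=locate(near); d=np.array([np.cos(yaw),np.sin(yaw)]); g=c-d*(back-.0375)
    bot.move_ptp([*g,.12],ori(yaw)); bot.servo_line([*g,.018],vel=.1)
    close_gripper(60); print("gap",T.read_finger_gap(),"F",T.read_gripper_force())
    bot.servo_line([*g,.16],vel=.15); print("gap",T.read_finger_gap())
def pre(i,back,gapx=.02):
    """put tip gapx before the mouth of hole i"""
    p=hole(i)-cx*(gapx+.09+back)
    bot.move_ptp([*p,.20],ori(CY)); bot.servo_line([*p,.075+GO],vel=.12); return p
E
python3 - <<'E'
from h import *
for i in range(4): print(hole(i))
grab([.5483,.353],.056)
p=pre(0,.056)
im,c=snap("pics/p0.png"); h=hole(0); t=h-cx*.02
print("t",T.read_time_s(),"exp tip px",proj("wrist",[[*t,.075]],c),"shoulder",proj("wrist",[[*(t-cx*.09),.075]],c),"mouth",proj("wrist",[[*h,.075]],c))
print(T.read_wrist_force(),T.read_eef_pos(),p)
cv2.imwrite("pics/p0b.png",cv2.resize(im[:,:,::-1],(800,600),interpolation=cv2.INTER_CUBIC))
E
```

```text
[ 0.6217 -0.039 ]
[ 0.5668 -0.0367]
[ 0.5118 -0.0343]
[ 0.4569 -0.032 ]
handle [0.5481 0.3526] yaw 1.598719325210183 off 0.0004888661898741084
gap 0.0031802778805511567 F 0.0
gap 0.0005709971056572947
t 13.3833 exp tip px [[257.829  -11.2396]] shoulder [[257.8741 141.2807]] mouth [[257.8281 -40.727 ]]
[-0.7986  0.407  -0.3717] [ 0.6155 -0.2052  0.0851] [ 0.6146 -0.2049]
```

View pics/p0b.png

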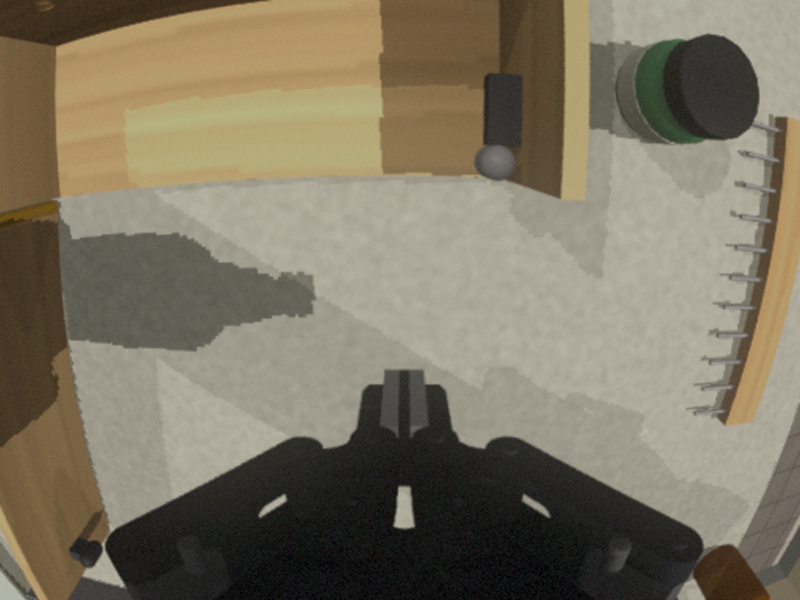

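```bash
python3 - <<'E'
from h import *
bot.servo_line([*np.array(T.read_eef_pos())[:2],.22]); let_go()
bot.move_ptp([.50,.26,.25],ori(1.6)); im,c=snap("pics/s3.png")
for ce,p,q,w in handles(im): print(ce,w,onz("wrist",[ce,p,q],c,.014)[:,:2].ravel())
print(T.read_eef_pos(),T.read_time_s())
cv2.imwrite("pics/s3b.png",im[:280,130:400,::-1])
E
```

```text
[240.8631  76.0191] 12.852230072021484 [0.4747 0.3671 0.4695 0.3994 0.4798 0.3352]
[296.5128  88.9865] 12.232605934143066 [0.548  0.3524 0.546  0.3848 0.5502 0.3202]
[227.8385 224.9077] 11.664870262145996 [0.4585 0.1562 0.451  0.1873 0.4662 0.1232]
[403.0103 371.1826] 9.227766036987305 [ 0.8601 -0.2337  0.863  -0.1824  0.8582 -0.2913]
[0.5007 0.2591 0.2498] 17.025
```

View pics/s3b.png

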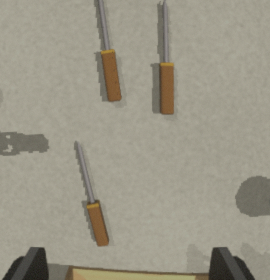

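```bash
python3 - <<'E'
from h import *
c,yaw=locate([.548,.3524]); d=np.array([np.cos(yaw),np.sin(yaw)]); g=c-d*(.05-.0375)
bot.move_ptp([*g,.12],ori(yaw)); bot.servo_line([*g,.016],vel=.1); print(g,T.read_eef_pos(),T.read_orientation(),T.read_finger_gap())
im,cc=snap("pics/g1.png")
close_gripper(60); print(T.read_finger_gap(),T.read_gripper_force(),T.read_wrist_force(),T.read_eef_pos())
im2,cc=snap("pics/g2.png")
cv2.imwrite("pics/g12.png",np.hstack([im,im2])[60:384,:,::-1][:, :].copy() if 0 else cv2.resize(np.vstack([im[40:300],im2[40:300]])[:,:,::-1],(512,520)))
E
```

```text
handle [0.5476 0.3525] yaw 1.599083901136248 off 0.000409059732548704
[0.548 0.34 ] [0.5486 0.3404 0.0167] [ 3.1403 -0.0006  1.5991] 1.0019952364781957
-0.0033328110912151593 0.0 [-0.4708 -0.9497  0.2443] [0.5479 0.34   0.0159]
```

View pics/g12.png

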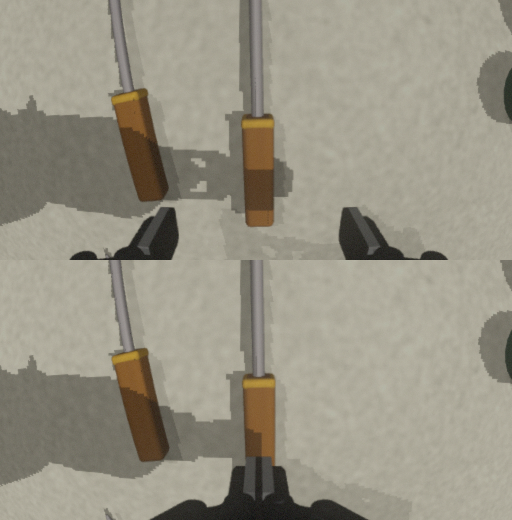

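```bash
python3 - <<'E'
from h import *
print(bot.tip_reach, T.read_time_s())
p=np.array(T.read_eef_pos()); bot.servo_line([p[0],p[1],.06]); q=[p[0]+.04,p[1]-.06]; bot.servo_line([*q,.06])
print(T.read_wrist_force()); r=bot.servo_line([*q,-.03],vel=.03,threshold=4); print(r,T.read_eef_pos(),T.read_wrist_force())
bot.servo_line([*q,.1])
E
```

```text
0.014 20.0167
[0.0056 0.2644 0.48  ]
True [ 0.5879  0.28   -0.017 ] [-1.4483 -0.4511  4.8174]
```

```bash
sed -i 's/^GO=.*/GO=-.022/; s/\[\*g,.018\]/[*g,-.013]/' h.py
python3 - <<'E'
from h import *
let_go(); grab([.548,.3524],.056)
p=pre(0,.056)
im,c=snap("pics/p1.png"); h=hole(0); t=h-cx*.02
print("t",T.read_time_s(),"exp tip px",proj("wrist",[[*t,.075]],c),"shoulder",proj("wrist",[[*(t-cx*.09),.075]],c))
print(T.read_wrist_force(),T.read_eef_pos(),p)
cv2.imwrite("pics/p1b.png",cv2.resize(im[:,:,::-1],(800,600),interpolation=cv2.INTER_CUBIC))
E
```

```text
handle [0.5479 0.3526] yaw 1.600837130037325 off 0.00019405572811738097
gap 0.19417454077999866 F 60.30083656311035
gap 0.19221205530315583
t 32.9917 exp tip px [[257.8735 -32.4994]] shoulder [[257.9332 151.1973]]
[ 0.9236  0.0644 -0.4597] [ 0.6154 -0.2052  0.054 ] [ 0.6146 -0.2049]
```

View pics/p1b.png

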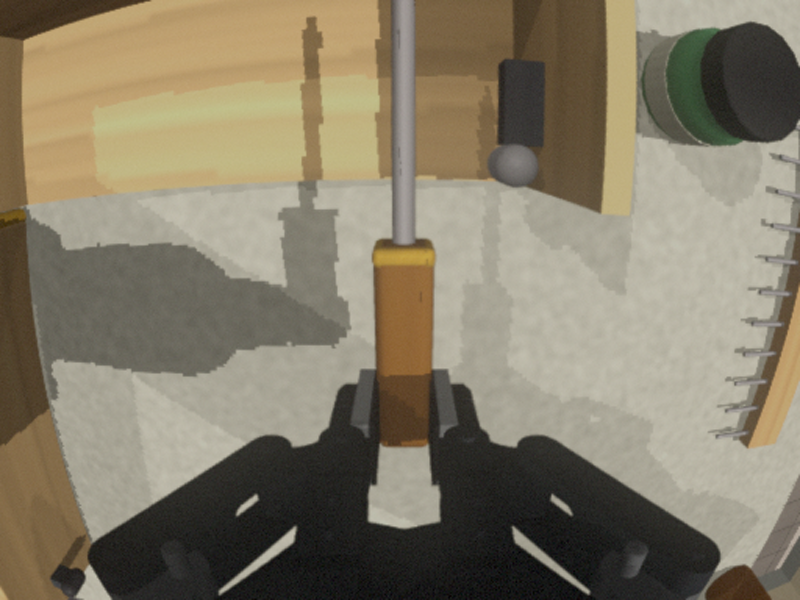

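```bash
cat >> h.py <<'E'
def insert(i,back,stop,thr=8):
    """advance until grasp point is at case x = -stop"""
    a=np.array(T.read_eef_pos()); p=hole(i)-cx*(stop-.005)
    r=bot.servo_line([*p,.075+GO],vel=.03,threshold=thr)
    e=np.array(T.read_eef_pos()); print("stopped" if r else "reached",e,"left mm",1e3*np.dot(p-e[:2],cx),"F",T.read_wrist_force(),"gap",T.read_finger_gap(),"t",T.read_time_s())
    return r
E
python3 - <<'E'
from h import *
insert(0,.056,.113)
im,c=snap("pics/i0.png"); optics.get_image("side"); 
cv2.imwrite("pics/i0b.png",im[:,:,::-1])
E
```

```text
reached [ 0.6171 -0.147   0.053 ] left mm 0.06791317385446739 F [ 0.6198  0.5099 -0.3039] gap 0.18963118504862117 t 35.075
```

```bash
cat >> h.py <<'E'
def release():
    let_go(); p=np.array(T.read_eef_pos()); bot.servo_line([*p[:2],.19],vel=.15)
def push(i,z=.041,start=.175,thr=10,end=.080):
    close_gripper(); a=hole(i)-cx*(start-.005); b=hole(i)-cx*(end-.005)
    bot.move_ptp([*a,.19],ori(CY)); bot.servo_line([*a,z],vel=.15)
    r=bot.servo_line([*b,z],vel=.04,threshold=thr)
    e=np.array(T.read_eef_pos()); d=e[:2]-CASE
    print("push",r,"tool case x",1e3*d@cx,"F",T.read_wrist_force(),"t",T.read_time_s())
E
python3 - <<'E'
from h import *
release()
im,c=snap("pics/r0.png")
cv2.imwrite("pics/r0b.png",im[:,:,::-1])
for ce,p,q,w in handles(im): print(ce,w,onz("wrist",[ce,p,q],c,.075)[:,:2].ravel())
print(hole(0)-cx*(.113-.0185-.005), "expected blob centre")
E
```

```text
[276.5   6. ] 12.0 [0.6387 0.0205 0.6565 0.0205 0.621  0.0211]
[262.5 162.5] 25.0 [ 0.6198 -0.1269  0.621  -0.0979  0.6186 -0.1573]
[ 0.6179 -0.1284] expected blob centre
```

View pics/r0b.png

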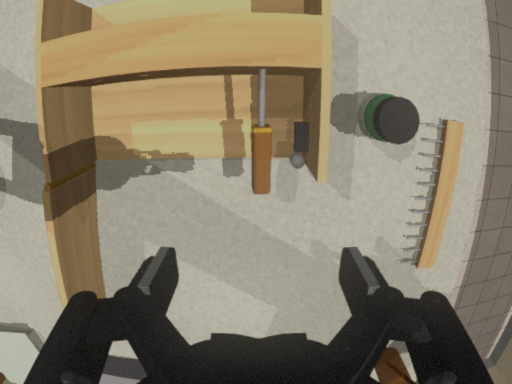

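```bash
python3 - <<'E'
from h import *
push(0)
p=np.array(T.read_eef_pos()); q=p[:2]-cx*.07; bot.servo_line([*q,p[2]]); bot.servo_line([*q,.19])
im,c=snap("pics/q0.png")
for ce,p,q,w in handles(im): print(ce,w,onz("wrist",[ce,p,q],c,.075)[:,:2].ravel())
print(hole(0)-cx*.0375, "expected home blob centre")
E
```

```text
push True tool case x -136.74754353596623 F [0.4613 0.0545 1.7143] t 40.4167
[229.5  32. ] 21.0 [ 0.592  -0.0971  0.5931 -0.0654  0.5907 -0.1274]
[457.3884 115.6015] 4.996049880981445 [ 0.8273 -0.1727  0.83   -0.1458  0.8257 -0.1996]
[ 0.6201 -0.0765] expected home blob centre
```

View pics/q0.png

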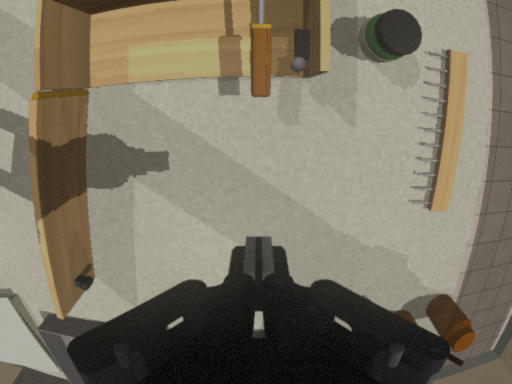

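```bash
python3 - <<'E'
from h import *
push(0,start=.16,thr=25)
im,c=snap("pics/q1.png"); e=T.read_eef_pos(); print(e)
E
```

```text
push True tool case x -128.5767706891174 F [-0.3101 -0.7996  0.5609] t 44.975
[ 0.6184 -0.1626  0.0421]
```

```bash
python3 - <<'E'
from h import *
z=.041; b=hole(0)-cx*(.080-.005)
for k in range(8):
    r=bot.servo_line([*b,z],vel=.02,threshold=25)
    e=np.array(T.read_eef_pos()); x=1e3*(e[:2]-CASE)@cx; print(r,x,T.read_wrist_force(),T.read_time_s())
    if not r or x>-89: break
im,c=snap("pics/q1.png")
E
```

```text
True -112.5681650299424 [-0.457  -0.153   0.2713] 46.375
True -89.8015637879053 [ 0.617  -2.1344  3.3448] 47.8833
True -90.16406104824831 [ 0.4201 -3.1874  2.4216] 48.3417
True -90.57988568902701 [-0.1641 -3.2991  2.6872] 48.8
True -91.01579406266562 [-0.3979 -3.329   2.4286] 49.2583
True -91.42955259450305 [ 0.2823 -2.5143  2.7328] 49.725
True -91.86821573081247 [-0.3966 -3.8757  2.5455] 50.1917
True -92.29594061283879 [ 0.7983 -3.5049  3.4777] 50.6583
```

View pics/q1.png

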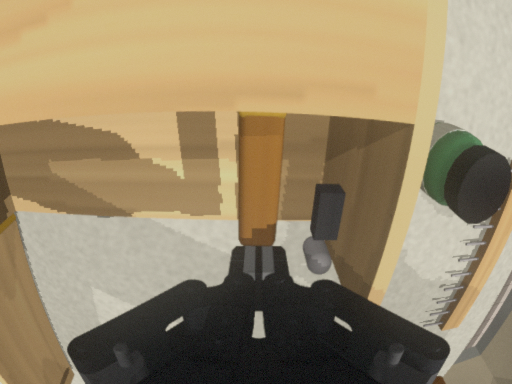

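```bash
cat >> h.py <<'E'
def inhand(im):
    hsv=cv2.cvtColor(im,cv2.COLOR_RGB2HSV); m=cv2.inRange(hsv,(7,150,50),(20,255,230)); m[:, :225]=0; m[:,290:]=0; m[:140]=0; m[300:]=0
    ys,xs=np.nonzero(m); return (np.percentile(ys,[2,98]),[np.median(xs[ys<180]),np.median(xs[ys>230])]) if len(ys)>50 else None
def pushhome(i,start,z=.048):
    push(i,z=z,start=start,thr=25); b=hole(i)-cx*(.080-.005)
    for k in range(8):
        e=np.array(T.read_eef_pos()); x=1e3*(e[:2]-CASE)@cx; print(x,T.read_wrist_force(),T.read_time_s())
        if x>-91.5: break
        if not bot.servo_line([*b,z],vel=.02,threshold=25): break
    q=e[:2]-cx*.06; bot.servo_line([*q,z]); bot.servo_line([*q,.19])
E
python3 - <<'E'
from h import *
print(inhand(cv2.imread("pics/p1.png")[:,:,::-1].copy()))
p=np.array(T.read_eef_pos()); q=p[:2]-cx*.06; bot.servo_line([*q,p[2]]); bot.servo_line([*q,.22]); let_go()
grab([.4746,.3671],.056)
pre(1,.056); im,c=snap("pics/p2.png"); print(inhand(im),T.read_finger_gap())
insert(1,.056,.088,thr=10)
E
```

```text
(array([167., 282.]), [np.float64(259.0), np.float64(260.0)])
handle [0.4746 0.3676] yaw 1.7299062881221376 off 0.00047894061423388784
gap 0.19098051467425572 F 59.81982886791229
gap 0.19097028920289014
(array([170., 284.]), [np.float64(258.0), np.float64(260.0)]) 0.19370988557415833
reached [ 0.5633 -0.1197  0.053 ] left mm 0.0896232336283983 F [ 1.0909  0.4493 -0.59  ] gap 0.1916497242811197 t 65.55
```

```bash
python3 - <<'E'
from h import *
release()
pushhome(1,.150)
let_go()
grab([.4586,.1555],.045)
pre(2,.045); im,c=snap("pics/p3.png"); print(inhand(im),T.read_finger_gap())
E
```

```text
push True tool case x -88.36391715356721 F [-0.2308 -2.7564  2.1122] t 71.1583
-88.36391715356721 [-0.2308 -2.7564  2.1122] 71.1583
handle [0.4583 0.1552] yaw 1.794499096321804 off 0.0004196991843726088
gap 0.19242176351744603 F 59.04077231884003
gap 0.1883967714414197
(array([192., 298.]), [np.float64(nan), np.float64(259.0)]) 0.1834544140170697
  return _methods._mean(a, axis=axis, dtype=dtype,
  ret = ret.dtype.type(ret / rcount)
```

```bash
python3 - <<'E'
from h import *
if not insert(2,.045,.090,thr=10):
    release(); pushhome(2,.165)
E
```

```text
reached [ 0.5082 -0.1193  0.053 ] left mm 0.10653464954827234 F [ 0.5863  0.2292 -0.2776] gap 0.1906319219427097 t 83.9167
push True tool case x -94.89623688826362 F [0.1451 0.4377 0.0245] t 89.6333
-94.89623688826362 [0.1451 0.4377 0.0245] 89.6333
-88.31343127289668 [-0.1838 -3.4063  2.0274] 90.3083
```

```bash
python3 - <<'E'
from h import *
pushhome(0,.125)
q=hole(1)-cx*.13; bot.move_ptp([*q,.17],ori(CY)); im,c=snap("pics/f.png")
sh=[proj("wrist",[[*hole(i),.084]],c)[0] for i in range(3)]; print(sh)
s=optics.get_image("scene"); d=optics.get_image("side")
a=cv2.resize(im[:230,60:460],(800,460),interpolation=cv2.INTER_CUBIC)
b=cv2.resize(d[180:280,190:390],(280,140)); 
out=np.zeros((600,800,3),np.uint8); out[:460]=a; out[460:,:280]=b; out[460:,290:570]=cv2.resize(s[120:220,90:290],(280,140))
cv2.imwrite("pics/fb.png",out[:,:,::-1]); print(T.read_time_s())
E
```

```text
push False tool case x -87.83005117635186 F [ -2.682  -21.3173   1.6206] t 95.0667
-87.83005117635186 [ -2.682  -21.3173   1.6206] 95.0667
[array([329.7463,  42.224 ]), array([262.3129,  39.5005]), array([194.5843,  41.778 ])]
97.275
```

View pics/fb.png

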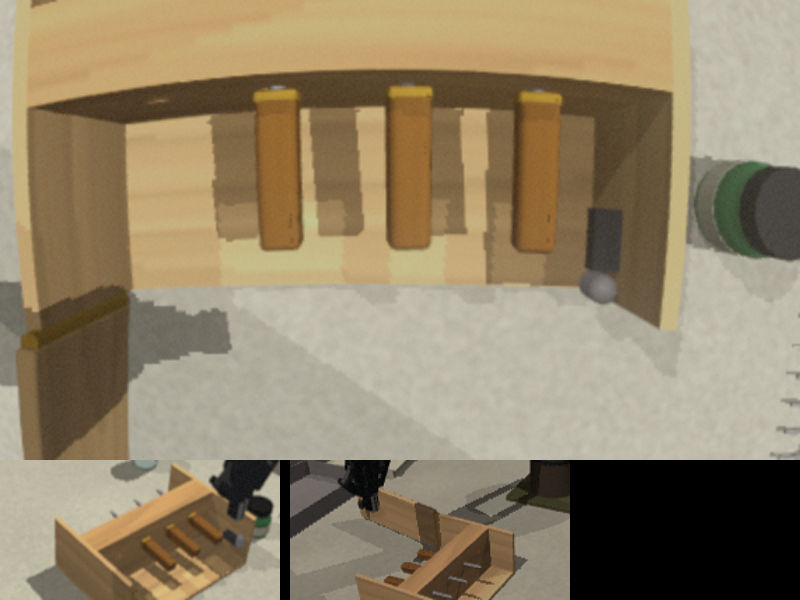

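```bash
python3 - <<'E'
from h import *
q=hole(1)-cx*.13
c=cam("wrist",(np.array(T.read_eef_pos()),np.array(T.read_orientation())))
im=cv2.imread("pics/f.png")[:,:,::-1]
for i in range(3):
    for z in (.108,.084,.0785): print(i,z,proj("wrist",[[*hole(i),z]],c)[0],end=" ")
    print("butt",proj("wrist",[[*(hole(i)-cx*.07),.084]],c)[0])
    u=int(round(proj("wrist",[[*hole(i),.08]],c)[0][0]))
    print([tuple(int(v) for v in im[r,u-1:u+2].mean(0)) for r in range(30,52)], [tuple(int(v) for v in im[r,u-1:u+2].mean(0)) for r in range(116,130)])
E
```

```text
0 0.108 [331.3439  35.3515] 0 0.084 [324.4199  40.7167] 0 0.0785 [323.0079  41.8178] butt [323.0652 123.2402]
[(190, 156, 104), (191, 155, 104), (191, 155, 104), (191, 155, 104), (192, 157, 106), (193, 158, 106), (187, 151, 101), (139, 109, 71), (95, 74, 47), (90, 71, 45), (93, 72, 46), (91, 73, 45), (92, 70, 45), (93, 73, 47), (96, 77, 49), (118, 92, 44), (157, 123, 47), (175, 139, 55), (173, 138, 51), (168, 134, 51), (153, 118, 45), (135, 97, 47)] [(142, 102, 52), (143, 101, 53), (142, 101, 53), (142, 100, 52), (143, 102, 52), (141, 99, 51), (142, 100, 55), (141, 101, 54), (131, 92, 51), (117, 86, 53), (125, 101, 69), (149, 122, 85), (151, 125, 87), (153, 128, 89)]
1 0.108 [257.1577  32.3021] 1 0.084 [257.2088  38.3058] 1 0.0785 [257.2192  39.5261] butt [257.2646 122.18  ]
[(196, 160, 109), (198, 161, 109), (197, 161, 109), (193, 159, 106), (164, 131, 86), (100, 78, 46), (89, 69, 43), (91, 71, 46), (91, 69, 44), (93, 71, 45), (89, 70, 42), (89, 69, 41), (103, 81, 44), (149, 117, 46), (171, 138, 52), (181, 146, 58), (176, 140, 52), (169, 135, 52), (149, 114, 45), (131, 95, 42), (125
[... 225 characters left out ...]
137), (196, 187, 135)]
2 0.108 [183.0322  35.5321] 2 0.084 [190.0433  40.8729] 2 0.0785 [191.4732  41.9693] butt [191.508  123.3795]
[(198, 166, 111), (197, 165, 110), (198, 166, 113), (197, 166, 111), (199, 167, 113), (199, 165, 113), (190, 156, 105), (110, 85, 53), (84, 63, 44), (87, 69, 42), (83, 63, 37), (84, 63, 40), (85, 66, 44), (88, 68, 43), (117, 92, 57), (133, 101, 41), (167, 133, 50), (175, 141, 54), (174, 139, 52), (167, 131, 48), (146, 108, 46), (135, 95, 42)] [(125, 88, 48), (128, 93, 51), (130, 95, 54), (131, 98, 55), (133, 99, 56), (130, 97, 53), (131, 98, 56), (134, 105, 62), (140, 118, 77), (176, 161, 113), (196, 184, 134), (198, 186, 134), (198, 187, 136), (197, 187, 135)]
```

```bash
cat > door.py <<'E'
from h import *
cy=np.array([-cx[1],cx[0]]); HG=CASE+cx*-.101+cy*.138; ZT=.043
def pt(th,r,off):  # off: distance of tool centre outside the outer face
    d=-cy*np.cos(th)-cx*np.sin(th); n=-cy*np.sin(th)+cx*np.cos(th); return HG+d*r-n*(.012+off)
def ang(p,off): # door angle from tool centre p touching
    v=p-HG; a=np.arctan2(-v@cx,-v@cy); return a-np.arcsin((.012+off)/np.linalg.norm(v))
E
python3 - <<'E'
from door import *
close_gripper()
th0=1.75
a=pt(th0,.2,.04); print(a,HG)
p=np.array(T.read_eef_pos()); bot.servo_line([*p[:2],.26])
bot.move_ptp([*a,.26],ori(CY-th0)); bot.servo_line([*a,ZT],vel=.15)
print(T.read_eef_pos(),T.read_time_s(),T.read_joints())
for th in np.arange(1.65,.25,-.1):
    r=bot.servo_line([*pt(th,.2,.012),ZT],vel=.12,frame=ori(CY-th),threshold=20)
    e=np.array(T.read_eef_pos()); print(round(th,2),r,e,round(ang(e[:2],.012),3),T.read_wrist_force())
    if r: break
print(T.read_time_s())
E
```

```text
[ 0.3025 -0.3091] [ 0.3973 -0.1255]
[ 0.303  -0.3096  0.0435] 100.975 [-0.8938  0.3342  2.0189 -0.      0.7872  0.8989]
1.65 False [ 0.349  -0.3207  0.043 ] 1.651 [-1.11    0.3768 -0.6102]
1.55 False [ 0.3684 -0.3247  0.043 ] 1.553 [ 0.3725  1.059  -1.2844]
1.45 False [ 0.3883 -0.3265  0.0429] 1.453 [-0.4683 -0.5466 -0.3243]
1.35 False [ 0.4084 -0.3264  0.0429] 1.353 [ 0.2417 -0.1451 -1.3113]
1.25 False [ 0.4284 -0.3242  0.0429] 1.253 [ 0.5443 -0.1191  0.9442]
1.15 False [ 0.4481 -0.3201  0.0429] 1.153 [-0.1505  0.0015  0.589 ]
1.05 False [ 0.4673 -0.3141  0.0429] 1.053 [-1.2111 -0.127  -0.    ]
0.95 False [ 0.4858 -0.3061  0.0429] 0.953 [-0.7178  0.2128  0.3692]
0.85 False [ 0.5034 -0.2964  0.0429] 0.853 [0.2152 0.3029 0.3678]
0.75 False [ 0.5199 -0.285   0.0429] 0.753 [-0.23    0.1153 -0.4627]
0.65 False [ 0.5353 -0.2719  0.0429] 0.653 [ 0.6431  0.6334 -0.5914]
0.55 False [ 0.5492 -0.2574  0.0429] 0.553 [ 0.0198 -0.2544  0.6503]
0.45 False [ 0.5617 -0.2416  0.043 ] 0.453 [0.1531 1.0777 0.6803]
0.35 False [ 0.5725 -0.2246  0.043 ] 0.352 [-0.3975  0.5417  0.2786]
105.6417
```

```bash
python3 - <<'E'
from door import *
for th in (.25,.15,.08,.03,-.02,-.04):
    r=bot.servo_line([*pt(th,.2,.012),ZT],vel=.05,frame=ori(CY-th),threshold=None if th>.1 else 25)
    e=np.array(T.read_eef_pos()); print(th,r,e,round(ang(e[:2],.012),3),T.read_wrist_force())
    if r: break
s=optics.get_image("scene"); cv2.imwrite("pics/d1.png",s[:,:,::-1])
print([(np.round(d["bbox"]),round(d["confidence"],2)) for d in optics.look_for("case_door","scene")])
c=cam("scene")
for th in (0,.05,.1):
    d=-cy*np.cos(th)-cx*np.sin(th); n=-cy*np.sin(th)+cx*np.cos(th)
    print(th,proj("scene",[[*(HG+d*.276-n*.012),.112],[*(HG+d*.276),.112],[*HG,.112]],c).ravel())
E
```

```text
0.25 False [ 0.5818 -0.2062  0.043 ] 0.25 [-0.3999  0.0063  0.7267]
0.15 False [ 0.5891 -0.1872  0.043 ] 0.149 [ 0.5241 -0.6237  0.1981]
0.08 False [ 0.5927 -0.1747  0.043 ] 0.085 [-1.407  -4.1434 -0.3672]
0.03 False [ 0.5949 -0.1637  0.043 ] 0.029 [-0.57   -1.8637  0.4898]
-0.02 True [ 0.5959 -0.1615  0.043 ] 0.018 [-1.1199 -3.0169  1.5975]
[(array([135., 155., 194., 229.]), 0.75), (array([134., 156., 251., 254.]), 0.44)]
0 [132.8944 199.6301 136.307  200.7795 195.0835 155.6865]
0.05 [129.2548 198.1422 132.4748 199.3926 195.0835 155.6865]
0.1 [125.8508 196.5471 128.8691 197.8921 195.0835 155.6865]
```

```bash
python3 - <<'E'
from door import *
r=bot.servo_line([*pt(0.0,.2,.010),ZT],vel=.02,frame=ori(CY),threshold=22)
bot.hold(.5); e=np.array(T.read_eef_pos()); print(r,ang(e[:2],.012),T.read_wrist_force())
q=e[:2]-cx*.08; bot.servo_line([*q,ZT],frame=ori(CY)); bot.servo_line([*q,.24]); bot.hold(.5)
s=optics.get_image("scene"); cv2.imwrite("pics/d2.png",s[:,:,::-1])
print([(np.round(d["bbox"]),round(d["confidence"],2)) for d in optics.look_for("case_door","scene")])
a=cv2.cvtColor(cv2.imread("pics/d1.png"),cv2.COLOR_BGR2GRAY)[150:235,120:170].astype(int); b=cv2.cvtColor(s,cv2.COLOR_RGB2GRAY)[150:235,120:170].astype(int)
print("edge rows", [ (int(np.argmax(np.abs(np.diff(b[r])))+120)) for r in (45,50,55)], [ (int(np.argmax(np.abs(np.diff(a[r])))+120)) for r in (45,50,55)])
# wrist: gap between door inner top edge and end wall
bot.move_ptp([*(hole(0)-cx*.20),.22],ori(CY)); im,c=snap("pics/w1.png")
cyv=cy
for y in (-.134,-.06):
    base=CASE+cyv*y
    xs=np.arange(-.135,-.07,.002); uv=proj("wrist",[[*(base+cx*x),.110] for x in xs],c)
    print(y,[(int(x*1e3),int(im[int(round(v)),int(round(u))].sum()//3)) for x,(u,v) in zip(xs,uv)])
for l in ("jar_dark","tumbler","jar_amber"): print(l,[np.round(d["bbox"]) for d in optics.look_for(l,"scene")][:1])
print(T.read_time_s())
E
```

```text
False 0.01427652373489946 [ -2.9528 -16.2309  -1.8624]
[]
edge rows [143, 132, 150] [143, 132, 150]
-0.134 [(-135, 144), (-133, 144), (-131, 143), (-129, 142), (-127, 142), (-125, 143), (-123, 142), (-121, 139), (-119, 142), (-117, 143), (-114, 120), (-112, 129), (-110, 149), (-108, 147), (-106, 147), (-104, 145), (-102, 136), (-100, 148), (-98, 148), (-96, 148), (-94, 151), (-92, 149), (-90, 149), (-88, 147), (-86, 148), (-84, 148), (-82, 148), (-80, 147), (-78, 144), (-76, 145), (-74, 147), (-72, 148), (-70, 147)]
-0.06 [(-135, 145), (-133, 147), (-131, 149), (-129, 148), (-127, 143), (-125, 144), (-123, 143), (-121, 145), (-119, 142), (-117, 138), (-114, 62), (-112, 102), (-110, 146), (-108, 145), (-106, 147), (-104, 151), (-102, 149), (-100, 133), (-98, 142), (-96, 139), (-94, 140), (-92, 143), (-90, 141), (-88, 140), (-86, 88), (-84, 87), (-82, 93), (-80, 93), (-78, 91), (-76, 89), (-74, 85), (-72, 86), (-70, 84)]
jar_dark [array([124., 233., 144., 264.])]
tumbler [array([222., 255., 248., 297.])]
jar_amber [array([346., 179., 365., 202.])]
112.0
```

```bash
python3 - <<'E'
from h import *
print(order.sign_off())
E
```

```text
the job is handed in; nothing more can be done
None
```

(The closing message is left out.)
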